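Thread the stirring paddle out of the display stand

TASK

The long wooden stirring paddle lies in the well of the white display stand with both its ends caught under the raised boards. Take it, tilt it and thread it out end first through the opening without forcing it, then finish still holding it in the gripper, level and still above the stand, about a hand's width higher than the boards and touching nothing else. Leave the tins, jars and bottles standing where they are.

Things in the scene. Friction and masses are not known exactly. Their poses are not given: they have to be found in the camera images.
- stand: white wooden display stand fixed to the counter, 380 long (its x) x 160 wide (its y) x 86 mm high; origin: centre of its underside. A well runs through its whole length: floor 10 mm above the counter, inside x = -180 to 180 mm, y = -70 to 70 mm. Two cork cross-bars (x = -100 and 100 mm, 10 mm wide, tops 26 mm above the counter) carry the paddle
- board_a (a point): middle of the inner edge, on top, of the brown raised board at the stand's +x end (x = 90, z = 86 mm in the stand's frame). The board is 10 mm thick (underside at 76 mm) and covers the well out to the stand's end; below it both sides and the end are closed. Between the boards the well is open at the top for 180 mm, its sides only 40 mm high
- board_b (a point): the same on the equal board at the stand's -x end (x = -90, z = 86 mm)
- paddle: loose light-wood paddle 250 mm long, 50 to 100 g, in the well along the stand, both ends under the boards. Handle 16 wide (y) x 14 high (z), x = -125 to 50 mm, red band at butt; flat blade 36 x 10 mm, x = 50 to 125 mm. Origin: mid-length on its flat underside (26 mm above the counter at start); x points to the blade, roughly along the stand's x. Centre of mass 14 mm from origin to the blade
- blade_end (a point): middle of the paddle's blade end, 125 mm from its origin along +x, 7 mm above its underside
- butt_end (a point): middle of the paddle's butt (red band) end, 125 mm from its origin along -x, 7 mm above its underside
- tin_a: small brass candle tin, 44 mm across, 18 mm high, standing on one raised board of the stand near its outer end; origin: centre of its underside
- tin_b: small aluminium candle tin, same size, on the other raised board; origin: centre of its underside
- jar_a: amber candle jar with white label and wooden lid, 74 mm across, 87 mm high; origin: centre of its underside
- jar_b: second candle jar, same as jar_a
- pump_a: white pump bottle with a red band, 60 mm across, 171 mm high; origin: centre of its underside
- pump_b: white pump bottle with a green band, same size
- cream: white cream jar, 72 mm across, 56 mm high; origin: centre of its underside
Mind the look-alikes: they are no part of the job. What is shaped like the jar_b but green is not meant.

How it is judged:
By the outcome, as a careful person would: the job done as asked, in the order asked, and still so for the second after the job is handed in, while the arm keeps its last pose, push and grip.
It also fails if it takes over 38 s, if anything falls off the work surface, if the arm or the gripper's body presses on something with over 40 N, if the wrist force passes 120 N, or if a joint passes its speed limit or range.

ROBOT

A 6-joint arm with a two-finger parallel gripper is mounted at the origin on the work surface. World frame = base frame: x ahead of the robot, y to its left, z up, the work surface at z = 0. Lengths are in mm, angles in rad, forces in N, time in s.
With the tool pointing down it reaches from about 350 to 775 mm from the base axis. Payload 7.3 kg.
Tool frame: the origin (TCP) lies at the very end of the fingers, on their centre line; the grasp point (between the pads) lies 19 mm behind it; z points along the fingers, y is the line along which they close (so a half turn about z gives the same grasp; the last joint's range is limited). The gripper opens to 92 mm and grips with 3 to 60 N. Pads are 19 mm wide; open, the fingers measure 130 mm over their backs; the gripper's body (75 mm by 190 mm) begins 47 mm behind the grasp point.
Start: joints at [1.043, 0.342, 1.524, -0, 1.275, -0.146], TCP at [195.598, 487.223, 226.741] pointing down, gripper open.
Joint ranges: [-2.53, 2.53], [-0.77, 2.02], [0.04, 2.7], [-1, 4.14], [0.28, 2.66], [-3.11, 3.11]. Speed limits (rad/s): [2.57, 2.57, 3.14, 3.14, 3.14, 3.14].

INTERFACE

Orientations are given as [roll, pitch, yaw] about the fixed x, y, z axes, in that order (R = Rz(yaw) Ry(pitch) Rx(roll)).
In Python, from plant import get_obs, vision, workorder gives the robot as it stands.
- The arm moves only by the shell command python3 -m pendant 'ROWS' [OPENING]. ROWS is a JSON object of lists of equal length, an entry for each row: "dp": the shift along the tool's x, y, z in m, a list of three; "rotation": the turn, a rotation vector about the tool's x, y, z in rad, a list of three. A call has 1 to 8 rows; each row is the pose to reach, as a shift and turn from the pose commanded when the call began, along the tool's axes at that moment; what a row does not reach only later rows make up. A row lasts 1/8 s, in which the tool goes at most 62.5 mm and 10.7 degrees, less where a joint would pass 70% of its speed; a pose out of reach is approached as far as the arm can. A call with a gripper value outside its range is refused whole. OPENING is the finger opening in m, from 0 to 0.0918, set as the call begins (- or left out, the last holds). The fingers move at their own pace and stop on an object; the grip force is fixed at half the most. Time passes only in rows, so rows that repeat a pose let the fingers close. It gives the time, the measured TCP pose, the force, the opening and the grip force at its end, in the units of the state.
- get_obs(): the state, without advancing time (a new reading comes with each control period).
- vision.capture(name): name is "scene" or "top"; returns a dict with "pixels" (420x560x3 uint8, red, green, blue), "vfov" (degrees; the focal length in pixels is half the picture's height over the tangent of half this angle, whatever the lens; pixels are square), "cx", "cy" (the principal point, pixels), "pose" (4x4, takes a point from camera to world coordinates). Camera axes: x right, y up, looking along -z (the intrinsics and any distortion apply to the point x, -y, -z); pixel columns grow to the right and rows downward; lengths in mm; the calibration is good to about 2 mm. A picture is of the moment at which its call begins. There is no depth.
- workorder.close_job(): hands the job in; it is judged then, once.
The state is a dict: "time": time; "joint_positions": joint angles; "dq": joint speeds; "tau": joint torques, N m; "tool_pos": TCP position; "tcp_rot": TCP orientation; "contact_force": force on the tool from outside, world axes, zero at the start; "moment": the same for the moment, N m; "grip_width": finger opening in mm; "finger_force": force on a finger pad.
Only numpy, scipy, OpenCV 4.12 (cv2) and the standard library are available. Lean on these libraries where they do the work, as an engineer would, in place of code of your own. Each camera call takes 0.05 s, during which the arm holds its last target. There are 200 camera calls.

## Working session

There is one attempt and no reset: what is moved stays moved. The work goes in short steps, Python scripts to look and compute and a shell command to move; the robot and the scene stay as the last step left them, time stands still between calls to the robot, and variables do not carry over. Pictures are saved under pics/ and viewed, at most 10 in all, crops included, and the job is handed in when it is done.

```bash
ls; mkdir -p pics; python3 - <<'E'
from plant import get_obs, vision
import cv2,json
print(get_obs())
for n in("scene","top"):
    c=vision.capture(n); print({k:(v.tolist() if hasattr(v,'tolist') else v) for k,v in c.items() if k!="pixels"})
    cv2.imwrite(f"pics/{n}0.png",c["pixels"][:,:,::-1])
E
```

```text
pics
{'time': 0.0, 'joint_positions': array([ 1.04298113e+00,  3.42707405e-01,  1.52500341e+00, -2.30461090e-05,
        1.27541170e+00, -1.46000597e-01]), 'dq': array([-0.00033657,  0.00142971, -0.00067797, -0.00012502, -0.00039051,
       -0.00010634]), 'tau': array([-3.94507069e-04, -4.31224322e+01, -2.44219369e+01,  7.18078902e-02,
        5.58430958e-02, -1.11253182e-04]), 'tool_pos': array([195.39697955, 486.84546602, 226.05767068]), 'tcp_rot': array([-3.14007586e+00, -2.00764751e-04,  2.75978463e+00]), 'contact_force': array([ 0.13189116, -0.2689919 , -0.03661917]), 'moment': array([-0.0343061 ,  0.07776459, -0.02223167]), 'finger_force': 0.0, 'grip_width': 91.66643370777845}
{'vfov': 50.57140354117963, 'cx': 281.1591906605933, 'cy': 201.01064850106988, 'pose': [[-0.4983374039076505, -0.7027633843863784, 0.5077238003406833, 1164.1019060515125], [0.8668512468792341, -0.4140993392174907, 0.27765203590745435, 316.2511095189889], [0.015124405789979225, 0.5784854041593793, 0.8155525056819207, 951.1466494509253], [0.0, 0.0, 0.0, 1.0]]}
{'vfov': 44.02134647225827, 'cx': 272.55094867185676, 'cy': 213.70428797047126, 'pose': [[-0.02572742475334737, 0.9888506377988513, -0.1466714550973219, 419.3475137391733], [-0.9996584646784439, -0.02612217226029897, -0.0007655802633997564, -8.064112314837143], [-0.004588421547469993, 0.1466016652061229, 0.9891849665995206, 1333.130704367196], [0.0, 0.0, 0.0, 1.0]]}
```

View pics/scene0.png

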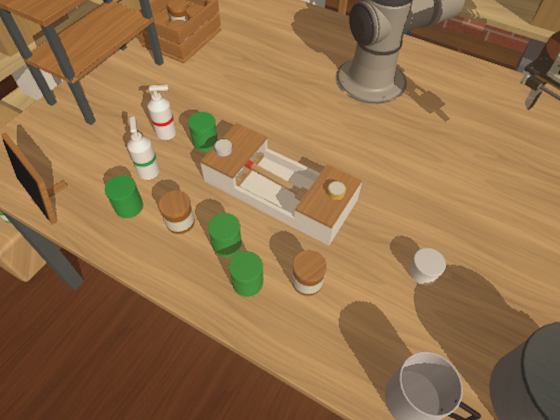

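View pics/top0.png

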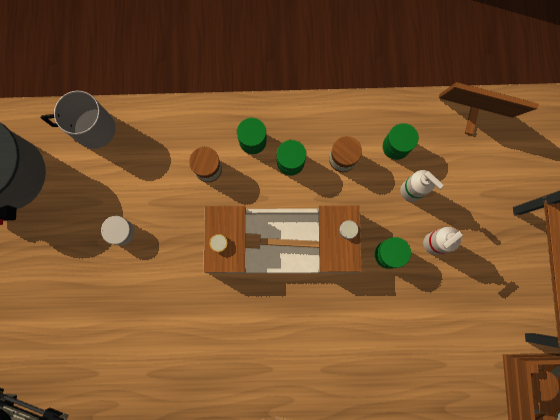

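The top view shows the white stand at cols 205-360, rows 207-272. The paddle lies along it, with the blade towards the left board (brass tin at 219,243) and the handle running right towards the aluminium tin (348,230). There is only one paddle and one stand. I'll confirm this in an enlarged crop.

```bash
python3 - <<'E'
import cv2,numpy as np
t=cv2.imread("pics/top0.png")[195:285,195:370]; s=cv2.imread("pics/scene0.png")[115:245,190:370]
a=cv2.resize(t,None,fx=4,fy=4,interpolation=2)[:, :700]; b=cv2.resize(s,None,fx=4,fy=4,interpolation=2)
cv2.imwrite("pics/tc.png",a); cv2.imwrite("pics/sc.png",b)
E
```

```text
(no output)
```

View pics/tc.png

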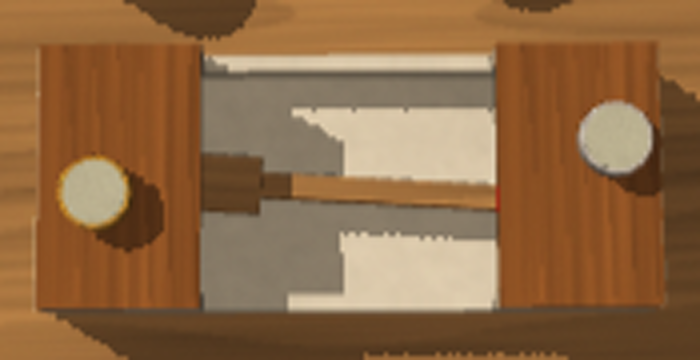

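View pics/sc.png

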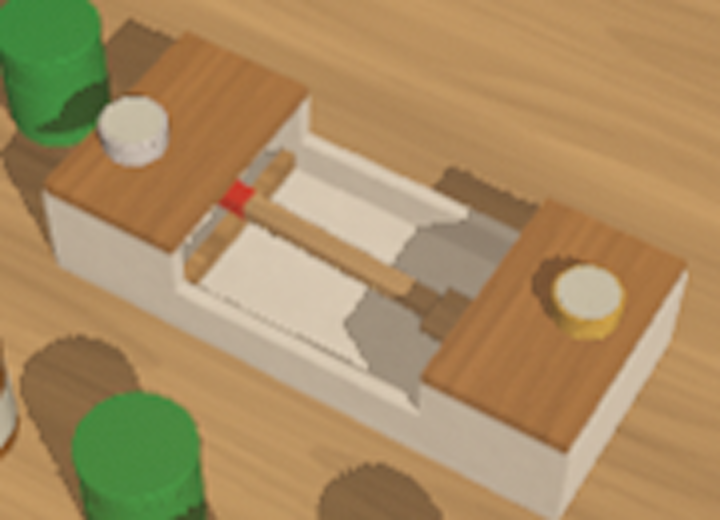

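The crop confirms it. The blade (shoulder at crop 262,185) is at the brass-tin end, and the red butt band (497,200) is under the aluminium-tin board, so stand +x runs left in the image, which is world +y. Next I'll measure by colour masks and two-view triangulation.

```bash
cat > h.py <<'E'
import cv2,numpy as np
def cam(c):
    f=c["pixels"].shape[0]/2/np.tan(np.radians(c["vfov"]/2)); return f,c["cx"],c["cy"],np.array(c["pose"])
def ray(c,p):
    f,cx,cy,T=cam(c); d=T[:3,:3]@np.array([(p[0]-cx)/f,-(p[1]-cy)/f,-1.]); return T[:3,3],d/np.linalg.norm(d)
def onz(c,p,z):
    o,d=ray(c,p); return o+d*(z-o[2])/d[2]
def tri(c1,p1,c2,p2):
    A=np.zeros((3,3));b=np.zeros(3);L=[ray(c1,p1),ray(c2,p2)]
    for o,d in L: M=np.eye(3)-np.outer(d,d);A+=M;b+=M@o
    x=np.linalg.solve(A,b); return x,sum(np.linalg.norm(np.cross(x-o,d)) for o,d in L)
E
python3 - <<'E'
from plant import vision
import pickle,cv2,numpy as np
C={n:vision.capture(n) for n in("scene","top")}; pickle.dump(C,open("c.pkl","wb"))
for n,P in (("top",[(225,220),(340,255),(325,215),(227,260),(239,254),(250,290),(180,230),(290,300)]),("scene",[(240,150),(330,200),(320,210),(225,135),(280,180),(250,118),(300,130),(350,230)])):
    p=C[n]["pixels"]; h=cv2.cvtColor(p,cv2.COLOR_RGB2HSV)
    for q in P: print(n,q,p[q[1],q[0]],h[q[1],q[0]])
E
```

```text
top (225, 220) [135  76  33] [ 13 193 135]
top (340, 255) [139  80  35] [ 13 191 139]
top (325, 215) [133  76  33] [ 13 192 133]
top (227, 260) [141  80  35] [ 13 192 141]
top (239, 254) [134  77  34] [ 13 190 134]
top (250, 290) [89 60 33] [ 14 160  89]
top (180, 230) [168 118  63] [ 16 159 168]
top (290, 300) [147 101  55] [ 15 160 147]
scene (240, 150) [165 113  64] [ 15 156 165]
scene (330, 200) [164 113  68] [ 14 149 164]
scene (320, 210) [169 116  69] [ 14 151 169]
scene (225, 135) [156 107  61] [ 15 155 156]
scene (280, 180) [182 142  95] [ 16 122 182]
scene (250, 118) [197 154 102] [ 16 123 197]
scene (300, 130) [181 140  91] [ 16 127 181]
scene (350, 230) [174 135  89] [ 16 125 174]
```

```bash
cat > m.py <<'E'
from h import *; import pickle
C=pickle.load(open("c.pkl","rb"));Q={}
for n,s,roi in(("top",176,(195,200,370,280)),("scene",140,(198,120,365,242))):
    p=C[n]["pixels"];S=cv2.GaussianBlur(cv2.cvtColor(p,cv2.COLOR_RGB2HSV),(1,1),0)[:,:,1]
    hs=cv2.cvtColor(p,cv2.COLOR_RGB2HSV)
    m=((S>s)&(hs[:,:,0]<20)).astype(np.uint8);k=np.zeros_like(m);k[roi[1]:roi[3],roi[0]:roi[2]]=1;m=cv2.morphologyEx(m*k,cv2.MORPH_OPEN,np.ones((3,3)))
    cs=sorted(cv2.findContours(m,0,cv2.CHAIN_APPROX_NONE)[0],key=cv2.contourArea)[-2:]
    q=[cv2.approxPolyN(cv2.convexHull(c),4).reshape(4,2).astype(float) for c in cs]
    q.sort(key=lambda a:a[:,0].mean()); Q[n]=q if n=="top" else q[::-1]   # first = board_a
    print(n,[cv2.contourArea(c) for c in cs]);print(np.round(Q[n],1).tolist())
R=[]
for i in(0,1):
    for t in Q["top"][i]:
        # match corner by nearest projected guess on z=86
        g=onz(C["top"],t,86);best=min(Q["scene"][i],key=lambda s:np.linalg.norm(onz(C["scene"],s,86)-g))
        x,e=tri(C["top"],t,C["scene"],best);R.append(x);print(i,np.round(x,1),round(e,1),np.round(g,1),np.round(onz(C["scene"],best,86),1))
# paddle pixels in the well
for n,roi in(("top",(246,225,319,256)),("scene",(240,155,310,205))):
    hs=cv2.cvtColor(C[n]["pixels"],cv2.COLOR_RGB2HSV)[roi[1]:roi[3],roi[0]:roi[2]]
    m=(hs[:,:,1]>75).astype(np.uint8)
    for r in m[:, ::1]: print("".join(".#"[v] for v in r)) 
E
python3 m.py
```

```text
top [2179.5, 2555.5]
[[[244.0, 206.0], [244.0, 271.0], [204.0, 271.0], [205.0, 206.0]], [[359.0, 206.0], [361.0, 270.0], [319.0, 270.0], [319.0, 206.0]]]
scene [1531.5, 2108.5]
[[[362.0, 180.0], [331.0, 227.0], [294.0, 209.0], [326.0, 164.0]], [[266.0, 137.0], [242.0, 183.0], [199.0, 161.0], [236.0, 122.0]]]
0 [626.7  60.1  81.8] 4.4 [625.   61.9  86. ] [630.2  59.3  86. ]
0 [468.1  63.6  87. ] 2.0 [467.8  64.6  86. ] [467.7  62.4  86. ]
0 [469.7 161.4  86.8] 2.8 [470.2 160.2  86. ] [468.5 162.5  86. ]
0 [628.4 156.7  82.4] 1.2 [627.6 156.8  86. ] [630.8 156.8  86. ]
1 [ 619.7 -220.6   81.4] 5.0 [ 617.6 -217.6   86. ] [ 623.4 -220.2   86. ]
1 [ 462.6 -213.7   90.1] 0.7 [ 462.9 -214.6   86. ] [ 459.2 -215.9   86. ]
1 [ 465.9 -115.3   87.3] 2.0 [ 465.5 -114.5   86. ] [ 465.2 -116.9   86. ]
1 [ 617.9 -110.8   63.8] 25.8 [ 620.2 -120.5   86. ] [627.3 -88.   86. ]
.........................................................................
.........................................................................
.........................................................................
......
[... 4915 characters left out ...]
..............................................###############
.......................................................###############
.......................................................###############
........................................................##############
..........................................................############
##.........................................................###########
####........................................................##########
######.....................................................###########
########..................................................############
##########...............................................#############
```

```bash
python3 - <<'E'
from h import *;import pickle
C=pickle.load(open("c.pkl","rb"));t,s=C["top"],C["scene"]
for n,p,z in(("shoulder mid",(260,240.8),36),("sh up",(260.5,233.5),36),("sh low",(259.7,248),36),("handle L",(262,241),40),("handle R",(318,243.7),40),):
    print(n,np.round(onz(t,p,z),1))
for n,p,z in(("scene sh1",(299.5,187.5),36),("sh2",(295,196.5),36),("red inner",(253,164.5),40),("handle mid",(274.5,175.5),40)):print(n,np.round(onz(s,p,z),1))
print(tri(t,(260.5,233.5),s,(295,196.5)),tri(t,(259.7,248),s,(299.5,187.5)))
# handle axis height: scene handle centre line vs top plane
Pa,Pb=onz(t,(262,241),40),onz(t,(318,243.7),40);o=t["pose"];o=np.array(o)[:3,3]
N=np.cross(Pa-o,Pb-o)
for p in((253,165.5),(274.5,176)):
    c,d=ray(s,p);print("handle z",np.round(c+d*(N@(o-c))/(N@d),1))
E
```

```text
shoulder mid [543.9  26.1  36. ]
sh up [562.3  24.5  36. ]
sh low [525.9  27.3  36. ]
handle L [542.9  21.   40. ]
handle R [ 532.5 -118.4   40. ]
scene sh1 [533.3  24.2  36. ]
sh2 [564.3  28.   36. ]
red inner [ 531.5 -118.1   40. ]
handle mid [534.7 -49.8  40. ]
(array([562.19882227,  25.67420711,  32.07248695]), np.float64(2.413268183601362)) (array([527.61169763,  24.79415247,  29.52582303]), np.float64(5.854016332027111))
handle z [ 532.8 -117.4   37.6]
handle z [537.5 -48.1  42. ]
```

```bash
cat > go.py <<'E'
import sys,numpy as np
from scipy.spatial.transform import Rotation as R
from plant import get_obs
def go(p,tilt=0,yaw=1.496):
    "tilt: blade-up about tool y, rad"
    o=get_obs();R0=R.from_euler("xyz",o["tcp_rot"]);T=R.from_euler("xyz",[np.pi,0,yaw])*R.from_rotvec([0,tilt,0])
    print("dp",np.round(R0.inv().apply(np.array(p)-o["tool_pos"])/1000,4),"rot",np.round((R0.inv()*T).as_rotvec(),4))
    print(round(o["time"],2),np.round(o["tool_pos"],1),np.round(o["tcp_rot"],3),np.round(o["contact_force"],1),o["grip_width"],o["finger_force"])
E
python3 -c "
from go import *
go([542.5,11,150])"
```

```text
dp [-0.4994 -0.3124  0.0765] rot [-8.0000e-04  4.0000e-04  1.2638e+00]
0.2 [195.5 487.  226.3] [-3.141 -0.     2.76 ] [-0.5  0.4 -0.7] 91.64310336466512 0.0
```

```bash
python3 -m pendant '{"dp":[[-0.02,-0.013,0],[-0.06,-0.038,0],[-0.105,-0.066,0.003],[-0.15,-0.094,0.007],[-0.2,-0.125,0.012],[-0.25,-0.156,0.018],[-0.3,-0.188,0.024],[-0.333,-0.208,0.03]],"rotation":[[0,0,0.05],[0,0,0.15],[0,0,0.27],[0,0,0.39],[0,0,0.51],[0,0,0.63],[0,0,0.75],[0,0,0.84]]}' 0.05
python3 -c "
from go import *
go([542.5,11,150])"
```

```text
time: 1.2
tool_pos: [428.3, 167.9, 196.5]
tcp_rot: [3.141, 0.0, 1.915]
contact_force: [-0.0, 1.4, 0.4]
grip_width: 49.9
finger_force: 0.0
dp [-0.1863  0.0546  0.0466] rot [3.000e-04 1.000e-04 4.187e-01]
1.2 [428.3 167.9 196.5] [3.141 0.    1.915] [-0.   1.4  0.4] 49.88399827729008 0.0
```

```bash
python3 -m pendant '{"dp":[[-0.04,0.012,0.01],[-0.085,0.025,0.02],[-0.13,0.038,0.033],[-0.165,0.048,0.042],[-0.186,0.0546,0.0466],[-0.186,0.0546,0.0466],[-0.186,0.0546,0.0466]],"rotation":[[0,0,0.09],[0,0,0.19],[0,0,0.29],[0,0,0.37],[0,0,0.4187],[0,0,0.4187],[0,0,0.4187]]}'
python3 - <<'E'
from plant import vision
import cv2
from go import *
go([542.5,11,60])
a=vision.capture("top")["pixels"];b=vision.capture("scene")["pixels"]
import numpy as np
o=np.hstack([cv2.resize(a[190:290,195:370],None,fx=2.2,fy=3.4)[:, :385],cv2.resize(b[80:250,190:370],None,fx=2,fy=2)])
cv2.imwrite("pics/h1.png",o[:,:,::-1]) if 0 else cv2.imwrite("pics/h1.png",cv2.resize(b[60:250,180:380],None,fx=3,fy=3,interpolation=2)[:,:,::-1])
E
```

```text
time: 2.08
tool_pos: [541.5, 14.9, 150.3]
tcp_rot: [-3.141, -0.0, 1.502]
contact_force: [0.2, -0.2, 0.9]
grip_width: 50.2
finger_force: 0.0
dp [-0.0039  0.0013  0.0903] rot [-0.0004 -0.0005  0.0065]
2.08 [541.5  14.9 150.3] [-3.141 -0.     1.502] [ 0.2 -0.2  0.9] 50.2229713111626 0.0
```

View pics/h1.png

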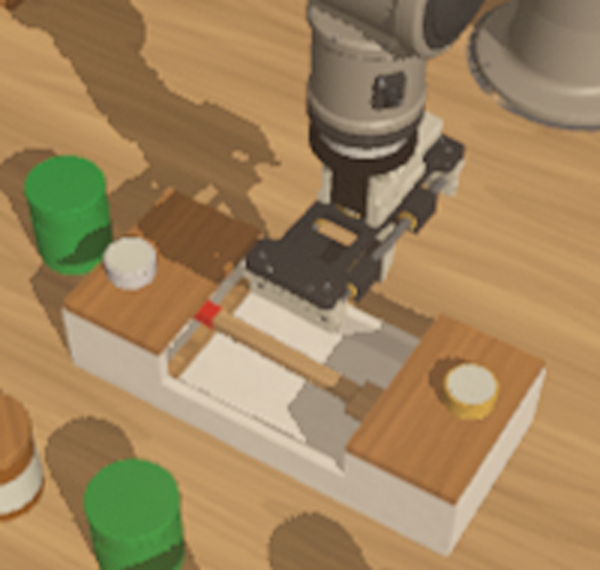

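The gripper is above the opening and square to the paddle, and nothing is near it. I'll descend with a small correction.

```bash
python3 -m pendant '{"dp":[[-0.002,0.001,0.02],[-0.004,0.0013,0.05],[-0.004,0.0013,0.08],[-0.004,0.0013,0.098],[-0.004,0.0013,0.1],[-0.004,0.0013,0.1]],"rotation":[[0,0,0.003],[0,0,0.0065],[0,0,0.0065],[0,0,0.0065],[0,0,0.0065],[0,0,0.0065]]}'
python3 - <<'E'
from plant import vision
import cv2
from go import *
go([542.5,11,20])
b=vision.capture("scene")["pixels"]
cv2.imwrite("pics/h2.png",cv2.resize(b[100:250,190:380],None,fx=4,fy=4,interpolation=2)[:,:,::-1])
E
```

```text
time: 2.92
tool_pos: [543.4, 10.4, 50.9]
tcp_rot: [3.14, -0.0, 1.495]
contact_force: [-0.9, -0.2, 0.6]
grip_width: 49.9
finger_force: 0.0
dp [ 0.0005 -0.001   0.0309] rot [ 0.0012 -0.0001 -0.0005]
2.92 [543.4  10.4  50.9] [ 3.14  -0.     1.495] [-0.9 -0.2  0.6] 49.90468784969598 0.0
```

View pics/h2.png

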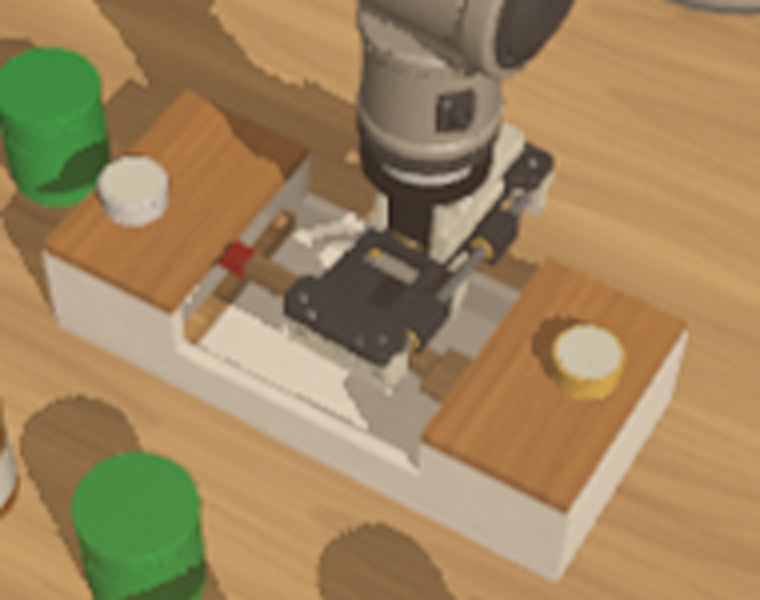

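The open gripper straddles the handle, just butt-ward of the blade shoulder (crop 430,365) and clear of both boards. I'll go down and close.

```bash
python3 -m pendant '{"dp":[[0,-0.001,0.012],[0.0005,-0.001,0.024],[0.0005,-0.001,0.03],[0.0005,-0.001,0.03],[0.0005,-0.001,0.03]],"rotation":[[0,0,0],[0,0,0],[0,0,0],[0,0,0],[0,0,0]]}'
python3 -m pendant '{"dp":[[0,0,0],[0,0,0],[0,0,0],[0,0,0],[0,0,0],[0,0,0]],"rotation":[[0,0,0],[0,0,0],[0,0,0],[0,0,0],[0,0,0],[0,0,0]]}' 0.008
python3 -c "
from go import *
go([542.5,11,35])"
```

```text
time: 3.6
tool_pos: [542.3, 10.5, 20.2]
tcp_rot: [3.141, -0.0, 1.495]
contact_force: [-0.2, 0.3, 0.6]
grip_width: 50.0
finger_force: 0.0
time: 4.35
tool_pos: [542.2, 10.5, 20.2]
tcp_rot: [3.141, -0.0, 1.495]
contact_force: [-0.3, 0.2, 1.6]
grip_width: 15.7
finger_force: 30.0
dp [ 0.0005  0.0003 -0.0148] rot [ 0.0003 -0.0001 -0.0014]
4.35 [542.2  10.5  20.2] [ 3.141 -0.     1.495] [-0.3  0.2  1.6] 15.695338839640412 30.00007152557373
```

```bash
python3 -m pendant '{"dp":[[0,0,-0.006],[0,0,-0.012],[-0.004,0,-0.014],[-0.014,0,-0.014],[-0.026,0,-0.014],[-0.038,0,-0.014],[-0.046,0,-0.014],[-0.048,0,-0.014]],"rotation":[[0,0,0],[0,0,0],[0,0,0],[0,0,0],[0,0,0],[0,0,0],[0,0,0],[0,0,0]]}'
python3 -m pendant '{"dp":[[0,0,0],[0,0,0]],"rotation":[[0,0,0],[0,0,0]]}'
python3 - <<'E'
from plant import vision
import cv2
from go import *
go([542.5,11,35])
b=vision.capture("scene")["pixels"]
cv2.imwrite("pics/h3.png",cv2.resize(b[100:250,190:380],None,fx=4,fy=4,interpolation=2)[:,:,::-1])
E
```

```text
time: 5.35
tool_pos: [538.4, -38.1, 34.1]
tcp_rot: [-3.142, -0.0, 1.494]
contact_force: [1.0, 0.8, -0.6]
grip_width: 15.5
finger_force: 30.0
time: 5.6
tool_pos: [538.4, -37.0, 34.1]
tcp_rot: [-3.142, -0.0, 1.495]
contact_force: [0.3, 0.1, -0.1]
grip_width: 15.7
finger_force: 30.0
dp [ 0.0482  0.0004 -0.0009] rot [-0.0001 -0.0002 -0.001 ]
5.6 [538.4 -37.   34.1] [-3.142 -0.     1.495] [ 0.3  0.1 -0.1] 15.724943537615625 29.999850690364838
```

View pics/h3.png

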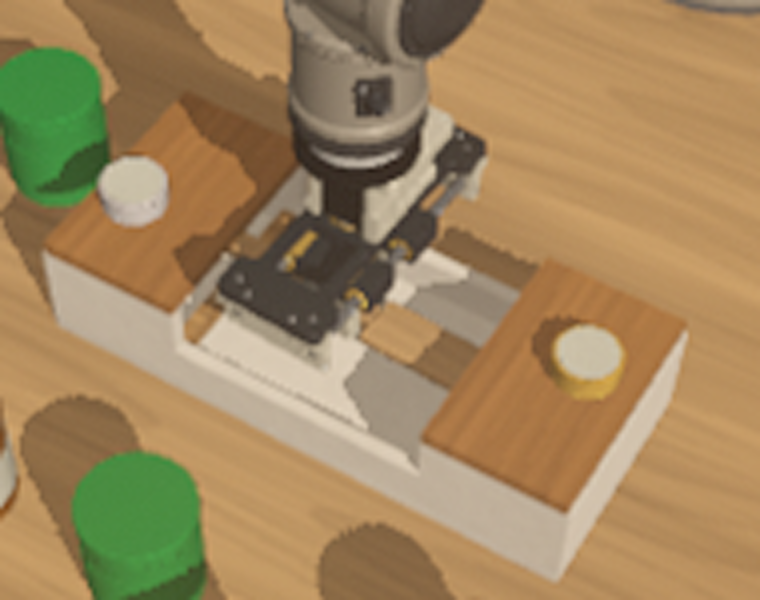

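The blade (crop 400-480, 330-380) has come back. I'll check numerically in the top view whether its end is clear of board_a's inner edge.

```bash
python3 - <<'E'
from plant import vision
from h import *
c=vision.capture("top");p=c["pixels"]
print(p[240,240:270].tolist()); print(p[243,240:254].tolist())
cv2.imwrite("pics/t3.png",cv2.resize(p[195:285,195:370],None,fx=4,fy=4,interpolation=2)[:,:,::-1])
for u in(244.5,248,250,252):print(u,np.round(onz(c,(u,241),50),1))
E
```

```text
[[147, 84, 38], [149, 87, 39], [145, 84, 37], [134, 79, 35], [143, 82, 36], [119, 101, 81], [142, 129, 108], [143, 130, 109], [143, 130, 109], [106, 74, 44], [90, 63, 38], [33, 29, 25], [89, 79, 63], [129, 113, 91], [139, 123, 97], [136, 120, 95], [127, 111, 89], [115, 102, 81], [103, 90, 72], [86, 77, 62], [66, 58, 47], [37, 34, 28], [25, 23, 21], [18, 17, 16], [23, 20, 18], [61, 53, 43], [63, 55, 44], [63, 56, 45], [63, 56, 45], [68, 60, 48]]
[[146, 85, 38], [149, 86, 39], [147, 85, 38], [135, 77, 34], [143, 82, 36], [122, 104, 82], [145, 131, 110], [147, 133, 112], [122, 110, 91], [105, 74, 44], [101, 70, 39], [102, 81, 57], [138, 122, 97], [141, 124, 99]]
244.5 [543.1  64.2  50. ]
248 [542.8  55.5  50. ]
250 [542.7  50.6  50. ]
252 [542.6  45.6  50. ]
```

View pics/t3.png

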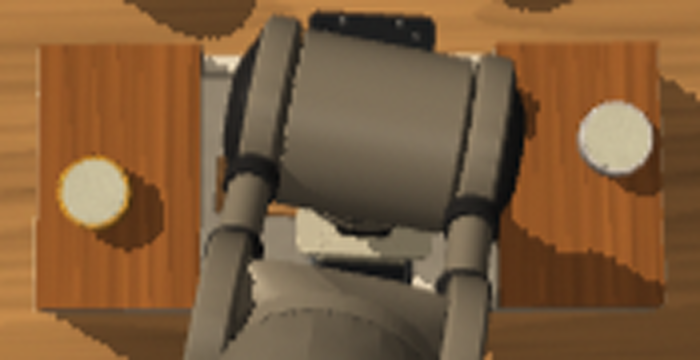

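The blade end is at col 248.5 (y≈54), about 8 mm clear of board_a's edge (y≈62). The butt has about 12 mm left to the end wall. I'll tilt the blade up 18° about the butt and let the butt drop 16 mm.

```bash
python3 -m pendant '{"dp":[[0,0,-0.0043],[0,0,-0.0086],[-0.0005,0,-0.0128],[-0.001,0,-0.0171],[-0.002,0,-0.0213],[-0.003,0,-0.0255],[-0.0045,0,-0.0297],[-0.006,0,-0.0337]],"rotation":[[0,0.039,0],[0,0.0785,0],[0,0.118,0],[0,0.157,0],[0,0.196,0],[0,0.2355,0],[0,0.275,0],[0,0.314,0]]}'
python3 -m pendant '{"dp":[[0,0,0],[0,0,0]],"rotation":[[0,0,0],[0,0,0]]}'
python3 - <<'E'
from plant import vision
import cv2
from go import *
go([542.5,11,35])
b=vision.capture("scene")["pixels"]
cv2.imwrite("pics/h4.png",cv2.resize(b[90:250,190:380],None,fx=3.7,fy=3.7,interpolation=2)[:,:,::-1])
E
```

```text
time: 6.7
tool_pos: [538.1, -43.2, 68.0]
tcp_rot: [3.141, -0.315, 1.495]
contact_force: [1.0, 0.4, -0.7]
grip_width: 15.8
finger_force: 30.0
time: 6.95
tool_pos: [537.9, -43.1, 67.7]
tcp_rot: [-3.141, -0.313, 1.495]
contact_force: [-0.5, 0.8, -0.3]
grip_width: 15.7
finger_force: 30.0
dp [0.0416 0.0005 0.0478] rot [-0.     -0.3135 -0.0012]
6.95 [537.9 -43.1  67.7] [-3.141 -0.313  1.495] [-0.5  0.8 -0.3] 15.66577685582685 29.999831914901733
```

View pics/h4.png

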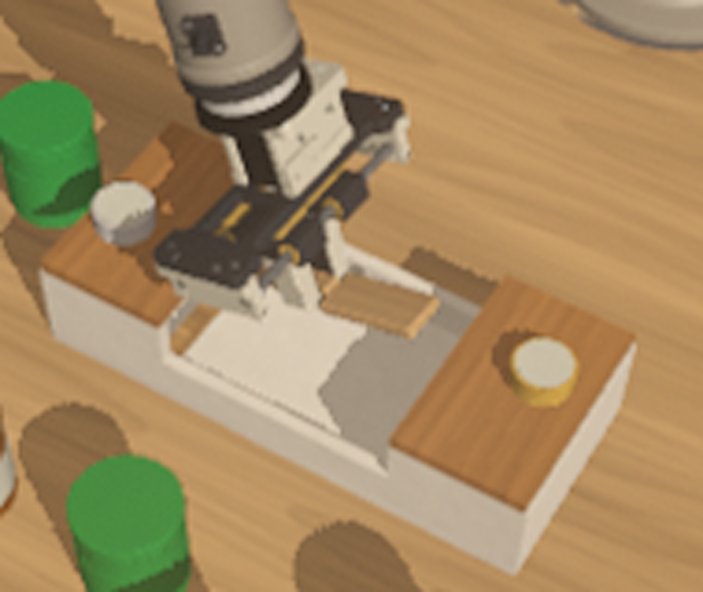

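The blade end now stands above board_a and there is no contact force. I'll draw it out along its own axis.

```bash
python3 -m pendant '{"dp":[[0.008,0,0],[0.022,0,0],[0.038,0,0],[0.055,0,0],[0.072,0,0],[0.089,0,0],[0.103,0,0],[0.11,0,0]],"rotation":[[0,0,0],[0,0,0],[0,0,0],[0,0,0],[0,0,0],[0,0,0],[0,0,0],[0,0,0]]}'
python3 -m pendant '{"dp":[[0,0,0],[0,0,0]],"rotation":[[0,0,0],[0,0,0]]}'
python3 - <<'E'
from go import *
go([541,7,172])
E
```

```text
time: 8.0
tool_pos: [546.0, 61.9, 102.1]
tcp_rot: [3.141, -0.314, 1.496]
contact_force: [-0.3, -0.7, -0.0]
grip_width: 15.8
finger_force: 30.0
time: 8.25
tool_pos: [545.9, 60.6, 101.6]
tcp_rot: [-3.141, -0.314, 1.494]
contact_force: [-0.0, -0.3, 0.1]
grip_width: 15.5
finger_force: 30.0
dp [-0.0295 -0.0008 -0.0836] rot [ 0.     -0.314  -0.0018]
8.25 [545.9  60.6 101.6] [-3.141 -0.314  1.494] [-0.  -0.3  0.1] 15.534686206894278 29.999810457229614
```

The butt is clear of board_b. I'll lift straight up, then level and centre it.

```bash
python3 -m pendant '{"dp":[[0.003,0,-0.0095],[0.008,0,-0.025],[0.014,0,-0.043],[0.02,0,-0.0615],[0.026,0,-0.08],[0.031,0,-0.0954],[0.034,0,-0.1046],[0.034,0,-0.1046]],"rotation":[[0,0,0],[0,0,0],[0,0,0],[0,0,0],[0,0,0],[0,0,0],[0,0,0],[0,0,0]]}'
python3 - <<'E'
from go import *
go([542,7,171])
E
```

```text
time: 9.25
tool_pos: [546.2, 60.9, 212.5]
tcp_rot: [3.14, -0.314, 1.495]
contact_force: [0.1, -0.3, -0.0]
grip_width: 15.7
finger_force: 30.0
dp [-0.0642 -0.0001  0.0227] rot [ 0.0016 -0.3139 -0.0012]
9.25 [546.2  60.9 212.5] [ 3.14  -0.314  1.495] [ 0.1 -0.3 -0. ] 15.685533786421118 29.99991238117218
```

```bash
python3 -m pendant '{"dp":[[-0.005,0,0.002],[-0.014,0,0.005],[-0.025,0,0.009],[-0.036,0,0.013],[-0.047,0,0.017],[-0.056,0,0.02],[-0.062,0,0.022],[-0.0642,0,0.0227]],"rotation":[[0,-0.025,0],[0,-0.07,0],[0,-0.12,0],[0,-0.175,0],[0,-0.23,0],[0,-0.275,0],[0,-0.305,0],[0,-0.314,0]]}'
python3 -m pendant '{"dp":[[0,0,0],[0,0,0],[0,0,0],[0,0,0]],"rotation":[[0,0,0],[0,0,0],[0,0,0],[0,0,0]]}'
python3 - <<'E'
from plant import vision
import cv2
from go import *
go([542,7,171])
b=vision.capture("scene")["pixels"]
cv2.imwrite("pics/h5.png",cv2.resize(b[30:250,120:390],None,fx=2.7,fy=2.7,interpolation=2)[:,:,::-1])
E
```

```text
time: 10.25
tool_pos: [541.6, 7.2, 169.7]
tcp_rot: [-3.141, 0.0, 1.495]
contact_force: [0.4, 1.2, 0.6]
grip_width: 15.6
finger_force: 30.0
time: 10.75
tool_pos: [541.9, 7.1, 170.5]
tcp_rot: [3.141, -0.0, 1.494]
contact_force: [-0.6, -0.4, -0.5]
grip_width: 15.4
finger_force: 30.0
dp [-0.0001  0.0001 -0.0005] rot [ 0.0003 -0.0002 -0.0015]
10.75 [541.9   7.1 170.5] [ 3.141 -0.     1.494] [-0.6 -0.4 -0.5] 15.362914602535934 29.999941885471344
```

View pics/h5.png

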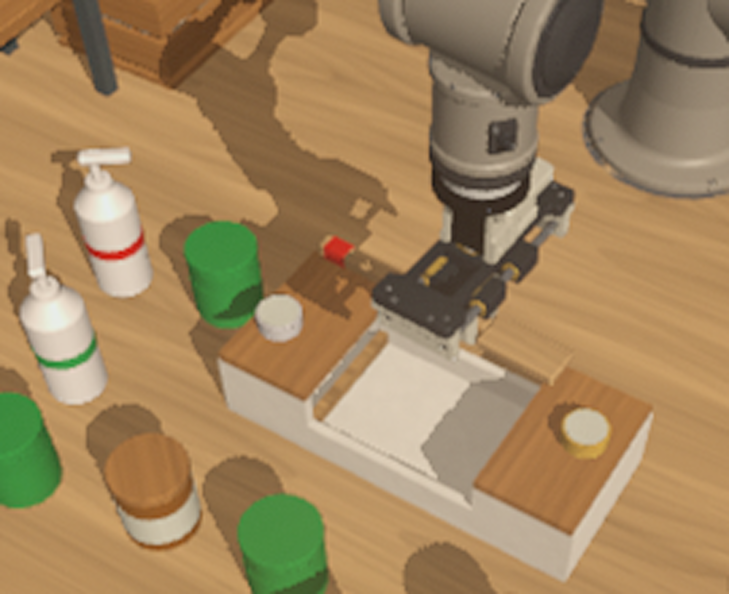

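The paddle is held free above the stand, with the red butt at crop (337,248) and the blade end at (560,366). The tins and bottles are untouched. I'll check that it is level by casting those pixels onto the paddle's vertical plane.

```bash
python3 - <<'E'
from h import *;import pickle
s=pickle.load(open("c.pkl","rb"))["scene"];d=np.array([np.cos(1.495),np.sin(1.495),0]);n=np.array([-d[1],d[0],0]);P=np.array([542,7.1,0])
for nm,p in(("blade end top mid",(560,364)),("butt band top, inner edge",(343,250)),("butt end",(328,244))):
    o,r=ray(s,(p[0]/2.7+120,p[1]/2.7+30));x=o+r*(n@(P-o))/(n@r);print(nm,np.round(x,1))
E
```

```text
blade end top mid [548.7  95.6 186. ]
butt band top, inner edge [ 531.7 -128.4  189.6]
butt end [ 530.4 -145.2  187.4]
```

It is level: the underside is at about 176 mm at both ends, 90 mm above the boards. Handing in.

```bash
python3 -c "
from plant import workorder
print(workorder.close_job())"
```

```text
the job is handed in; nothing more can be done
None
```

The paddle was slid back, tilted blade-up 18°, drawn out through the opening and is held level about 90 mm above the boards; no contact forces showed, the objects in view had not moved, and the job was handed in at about 11 s.

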